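Slide the die plate round the fixtures and seat it in the press

ROBOT

A 6-joint arm with a two-finger parallel gripper is mounted at the origin on the work surface. World frame = base frame: x ahead of the robot, y to its left, z up, the work surface at z = 0. Lengths are in m, angles in rad, forces in N, time in s.
With the tool pointing down it reaches from about 0.25 to 0.725 m from the base axis. Payload 4 kg.
Tool frame: the origin (TCP) lies between the finger pads; the fingertips stand 11 mm ahead of it and the grasp point (between the pads) lies 8 mm behind it (bot.tip_extent is the distance from the TCP to the fingertips, in m); z points along the fingers, y is the line along which they close (so a half turn about z gives the same grasp; the last joint's range is limited). The gripper opens to 85 mm and grips with 20 to 120 N. Pads are 22 mm wide; open, the fingers measure 114 mm over their backs; the gripper's body (76 mm by 85 mm) begins 54 mm behind the grasp point. The pads swing forward as they close: fully open they stand 13 mm farther back than shut.
Start: joints at [-1.104, 0.241, 0.005, 1.335, 0, 1.571], TCP at [0.225, -0.447, 0.242] pointing down, gripper open.
Joint ranges: [-2.72, 2.72], [-1.05, 1.87], [-1.09, 1.28], [-1.99, 2.15], [-1.42, 1.44], [-3.14, 3.14]. Speed limits (rad/s): [2.79, 2.79, 3.14, 3.14, 3.14, 3.14].

INTERFACE

Orientations are given as a unit quaternion [x, y, z, w].
In Python, from workcell import bot gives the robot as it stands. The module is installed in compiled form; this text tells all that it offers.
- The arm moves only by the tool drive_tool, never from a script. Its argument "rows" is a list of rows, each an object of numbers: "dx", "dy", "dz": the shift along the tool's x, y, z in units of 50 mm (1.0 is 50 mm); "wx", "wy", "wz": the turn, a rotation vector about the tool's x, y, z in units of 5 degrees (1.0 is 5 degrees); "hand": the finger opening in mm, from 0 to 85.4. A call has 1 to 20 rows; each row is the pose to reach, as a shift and turn from the pose commanded when the call began, along the tool's axes at that moment; what a row does not reach only later rows make up. A row lasts 1/10 s, in which the tool goes at most 50 mm and 8.59 degrees, less where a joint would pass 70% of its speed; a pose out of reach is approached as far as the arm can. A call with a gripper value outside its range is refused whole. The fingers move at their own pace and stop on an object; the grip force is fixed at half the most. Time passes only in rows, so rows that repeat a pose let the fingers close. It gives the time, the measured TCP pose, the force, the opening and the grip force at its end, in the units of the state.
- bot.get_obs(): the state, without advancing time (a new reading comes with each control period).
- bot.camera(name): name is "side" or "top" or "wrist"; returns the picture (480x640x3 uint8, red, green, blue); there is no depth.
- bot.get_calibration(name): a dict with "vfov" (degrees; the focal length in pixels is half the picture's height over the tangent of half this angle, whatever the lens; pixels are square), "cx", "cy" (the principal point, pixels), "origin" and "rotation" of the camera in the world; the wrist camera has in their place "mount" (4x4, takes a point from camera to tool coordinates, whose origin is the TCP and whose axes are the flange's). Camera axes: x right, y up, looking along -z (the intrinsics and any distortion apply to the point x, -y, -z); pixel columns grow to the right and rows downward; lengths in m; the calibration is good to about 2 mm. A picture is of the moment at which its call begins: read the wrist's pose just before it. get_calibration takes no time and is no camera call.
- bot.job_done(): hands the job in; it is judged then, once.
Trained networks look in the newest picture that a camera, given by its name, has taken for a name from the list of things; names that differ only in an ending like _2 or _b are one class to them, and where a whole thing is asked for, a point or a joint stands for the part that bears it (a point fixed in the world has none). Each returns a list of dicts, best first, with "score" (0 to 1); they miss things now and then, are a little off and sometimes report something else, mostly with a low value. They report only what shows in the picture. A call takes as long as a camera call. They do not tell look-alikes from the thing itself.
- bot.look_for(camera, thing): "extent" ([centre column, centre row, width, height] in pixels, round what is visible of it).
- bot.outline_of(camera, thing): "region" (480x640 bool, what is visible of it) and "extent" ([centre column, centre row, width, height] in pixels, round what is visible of it).
The state is a dict: "clock": time; "joint_pos": joint angles; "joint_vel": joint speeds; "tau": joint torques, N m; "eef_pos": TCP position; "tool_rot": TCP orientation; "ft_force": force on the tool from outside, world axes, zero at the start; "ft_torque": the same for the moment, N m; "grip_width": finger opening in m; "grasp_force": force on a finger pad.
Only numpy, scipy, OpenCV 4.12 (cv2) and the standard library are available. Lean on these libraries where they do the work, as an engineer would, in place of code of your own. Each camera call takes 0.05 s, during which the arm holds its last target. There are 200 camera calls.

TASK

Slide the square die plate along the bench, keeping it flat, round the three bolted-down fixtures without it or the robot touching any of them, and into the press's nest through its open mouth. Push it past the sprung roller until the roller drops into the plate's side notch and the plate meets the back stop, then press it firmly home for a moment (about 15 newtons, never more than 30) and let go. Leave the other things on the bench alone.

Things in the scene. Friction and masses are not known exactly. Their poses are not given: they have to be found in the camera images.
- die_centre (a point): Aluminium die plate, the only square plate on the bench, loose, lying flat: 96 x 96 mm, 30 mm high, about 0.7 kg (differs by run), too wide to grasp. The point is its centre, 15 mm above the bench; x and y square to its sides, z up. All four sides are alike (see die): any may go in first.
- nest (a point): Seating place before the press, midway between two fixed guide rails, 15 mm above the bench; differs by run. Its y axis points out of the open mouth: the plate goes in along -y, square to the axes. Rails 22 mm high, inner faces at x = -49.5 and +49.5 mm, flaring outward by 9 mm from y = +25 to +47 mm. The plate may touch rails, roller and stop.
- catch (a joint): Sprung roller (24 mm across) at the nest's +x side, moving with the stop, opposite the plate's side notch when the plate is home. Value: how far it is pushed aside, m: 0 without plate, 0.0055 to 0.0085 on the plate's flat side, 0.0015 to 0.0045 in the notch. It meets the plate some 50 mm short of home; pushing past takes up to about 10 N in all.
- post: Fixed round steel post, 44 mm across, 55 mm high, bolted to the bench. Origin at the centre of its foot. Must not be touched.
- block: Fixed dark steel block, 44 x 44 mm, 53 mm high with its bolt. Origin at the centre of its foot, axes along its sides. Must not be touched.
- angle: Fixed steel angle bracket, foot 44 x 44 mm, upright 50 mm high. Origin at the centre of its foot, axes along its sides. Not to be touched. Two of the three fixtures flank the way to the nest, one stands beyond where the plate turns into it; which one differs. A plate sliding square along the nest's y axis clears all by 12 mm or more.
- wrench: Bystander: wrench 160 mm long lying on the bench. Origin at its middle, underside.
- busbar: Bystander: copper bar 30 x 150 x 8 mm lying flat. Origin at the centre of its underside.
- jar: Bystander: closed jar, 60 mm across, 70 mm high. Origin at the centre of its underside.
- driver: Bystander: screwdriver 180 mm long lying on the bench. Origin on its length.
- collar: Bystander: steel collar, 48 mm across, 22 mm high. Origin at the centre of its underside.
- punch: Bystander: steel punch, 28 mm across, 55 mm high, standing. Origin at the centre of its underside.
- die: The same plate, origin at the centre of its underside. Corners cut at 45 degrees by 10 mm; in the middle of each side a full-height notch 21 mm wide, 4 mm deep, so the flat parts of a side run from 10.5 to 38 mm either side of its middle. Sliding it takes roughly 2 to 6 N.
- press: The grey four-column press (220 mm wide, 340 mm high, its front 180 mm from the nest point along -y; nothing over the nest before that) with rails, stop and roller. Origin below nest, same axes. The rigid 26 mm high stop bar is set differently each run and not reported: at it, the plate's centre lies between y = 0 and y = -20 mm. Find it by feel.
There are look-alikes about, which are no part of the job. Of the things shaped like the die, the aluminium one is meant. There is more than one size of the driver; the job needs the largest.

How it is judged:
On the way, in this order (a step that is already met when the one before it is completed fails the run):
1. the plate, in the nest, pushes the roller aside onto its flat side (value of joint catch above 0.005 m and y of die_centre in the frame of nest below 0.055 m), for 0.05 s.
2. with the roller in its notch the plate is pressed against the stop with at least 8 N (value of joint catch between 0.0005 and 0.005 m and y of die_centre in the frame of nest between -0.024 and 0.003 m and x of die_centre in the frame of nest between -0.005 and 0.005 m and contact force between die and press above 8 N), for 0.2 s.
At the end, for the whole second after the job is handed in: The plate lies flat and still in the nest, centred within 5 mm between the rails, 3 mm outside to 24 mm inside of the nest point (the gauge's range), with the roller dropped into its notch (pushed aside 0.5 to 5 mm) (value of joint catch between 0.0005 and 0.005 m and y of die_centre in the frame of nest between -0.024 and 0.003 m and x of die_centre in the frame of nest between -0.005 and 0.005 m and angle between die's own z axis and vertical below 0.04 rad and linear speed of die below 0.01 m/s and height (world z) of die below 0.004 m); the robot touches nothing.
It fails at once if the plate or the robot touches the post, block or angle bracket (contact force between any of post, block, angle and anything else above 0.3 N).
It fails at once if the plate is rammed into the press with more than 30 N (contact force between die and press above 30 N).
It fails at once if the plate is lifted or tipped (height (world z) of die above 0.012 m or angle between die's own z axis and vertical above 0.15 rad).
It fails at once if another loose thing is moved by more than 20 mm (distance of any of wrench, busbar, jar, driver, collar, punch from where it was at the start of the episode above 0.02 m).
It also fails if it takes over 66 s, if anything falls off the work surface, if the arm or the gripper's body presses on something with over 40 N, if the wrist force passes 120 N, or if a joint passes its speed limit or range.

## Working session

There is one attempt and no reset: what is moved stays moved. The work goes in short steps, Python scripts to look and compute and a tool call to move; the robot and the scene stay as the last step left them, time stands still between calls to the robot, and variables do not carry over. Pictures are saved under pics/ and viewed, at most 13 in all, crops included, and the job is handed in when it is done.

Besides the shell and the picture viewer there is one more tool, called after "Emit:" as name(argument=value, ...) on one line, values as JSON. drive_tool: Moves the arm, as the interface text tells. Its arguments: {"type":"object","properties":{"rows":{"type":"array","items":{"type":"object","properties":{"dx":{"type":"number"},"dy":{"type":"number"},"dz":{"type":"number"},"wx":{"type":"number"},"wy":{"type":"number"},"wz":{"type":"number"},"hand":{"type":"number"}}}}},"required":["rows"]}

```bash
mkdir -p pics; cat > h.py <<'E'
import numpy as np, cv2
from workcell import bot
def save(cam,fn):
    im=bot.camera(cam); cv2.imwrite('pics/'+fn,cv2.cvtColor(im,cv2.COLOR_RGB2BGR)); return im
E
python3 - <<'E'
from h import *
o=bot.get_obs(); print({k:np.round(v,3) for k,v in o.items()})
for c in ['side','top','wrist']:
    print(c,bot.get_calibration(c))
save('top','top0.png'); save('side','side0.png')
for t in ['die','press','post','block','angle','nest']:
    try:
        for r in bot.look_for('top',t): print('top',t,round(r['score'],2),np.round(r['extent']))
    except Exception as e: print(t,e)
E
```

```text
{'clock': np.float64(0.0), 'joint_pos': array([-1.104,  0.241,  0.004,  1.335,  0.   ,  1.571]), 'joint_vel': array([ 0.   ,  0.001, -0.   , -0.001, -0.002, -0.   ]), 'tau': array([ 1.0000e-03, -3.7232e+01,  2.5241e+01,  1.7000e-02,  0.0000e+00,
        0.0000e+00]), 'eef_pos': array([ 0.225, -0.446,  0.241]), 'tool_rot': array([ 0.973,  0.231, -0.   , -0.001]), 'ft_force': array([-0.273, -0.024, -0.494]), 'ft_torque': array([ 0.002, -0.007, -0.08 ]), 'grasp_force': np.float64(0.0), 'grip_width': np.float64(0.085)}
side {'vfov': 47.36311250496147, 'cx': 313.0964369842503, 'cy': 237.52134021066968, 'origin': array([-0.24809989,  0.97899208,  0.68402273]), 'rotation': array([-0.1862836 ,  0.47690527,  0.79133363, -0.33414199])}
top {'vfov': 54.00612282525871, 'cx': 312.2200621702686, 'cy': 237.8730817018425, 'origin': array([0.30263236, 0.16098449, 1.28608044]), 'rotation': array([-0.06591171,  0.07177032,  0.70720994, -0.70025622])}
wrist {'vfov': 61.88888620126872, 'cx': 316.1653737574506, 'cy': 239.5750157183793, 'mount': array([[ 2.82131472e-04,  9.64212086e-01,  2.65131994e-01,
         6.65187693e-02],
       [ 9.99999523e-01, -2.39895903e-05, -9.76872990e-04,
        -5.11281849e-04],
       [-9.35552335e-04,  2.65132143e-01, -9.64211632e-01,
        -1.30872685e-01],
       [ 0.00000000e+00,  0.00000000e+00,  0.00000000e+00,
         1.00000000e+00]])}
top die 0.96 [341. 315.  35.  38.]
top die 0.71 [284. 275.  42.  41.]
top die 0.69 [233. 310.  44.  44.]
top die 0.3 [436. 202.   8.  18.]
top press 0.85 [513. 209. 189. 106.]
top press 0.61 [220. 251.  15.  21.]
top post 0.78 [380. 187.  19.  19.]
top block 0.88 [379. 257.  22.  20.]
top angle 0.56 [301. 192.  16.  25.]
top angle 0.38 [237. 190.  32.  56.]
top nest 0.93 [512. 211. 190. 104.]
```

View pics/top0.png

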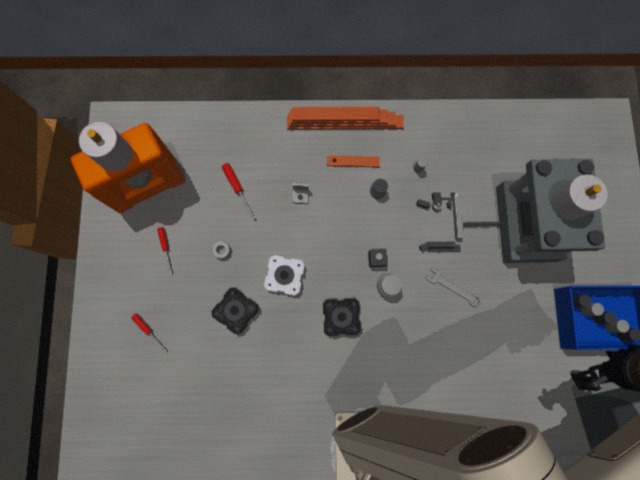

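View pics/side0.png

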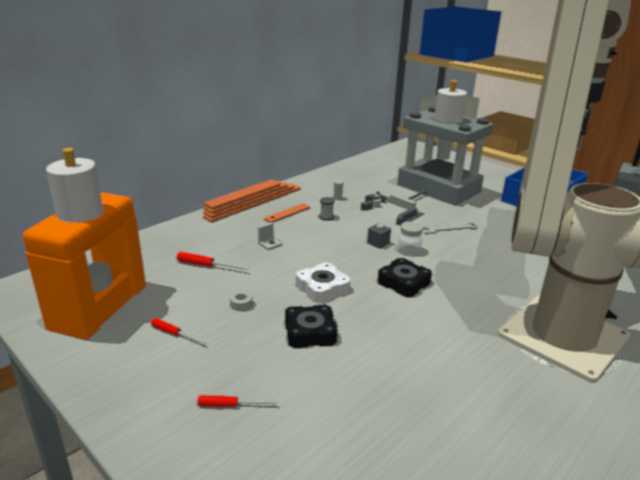

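The aluminium plate is the white one at top-image pixel (285,275). The nest is near (438,222), flanked by the post (380,187) and the block (378,258), with the angle at (301,194). Next I'll work out metric positions.

```bash
cat >> h.py <<'E'
from scipy.spatial.transform import Rotation as R
def cam(name,obs=None):
    c=bot.get_calibration(name); f=240/np.tan(np.radians(c['vfov']/2))
    if 'mount' in c:
        T=np.eye(4); T[:3,:3]=R.from_quat(obs['tool_rot']).as_matrix(); T[:3,3]=obs['eef_pos']
        M=T@c['mount']; return f,c['cx'],c['cy'],M[:3,3],M[:3,:3]
    return f,c['cx'],c['cy'],np.array(c['origin']),R.from_quat(c['rotation']).as_matrix()
def ray(C,px,z):
    f,cx,cy,o,Rm=C; px=np.atleast_2d(px).astype(float)
    d=np.c_[(px[:,0]-cx)/f,-(px[:,1]-cy)/f,-np.ones(len(px))]@Rm.T
    return (o+d*((z-o[2])/d[:,2])[:,None])[:,:2]
def proj(C,P):
    f,cx,cy,o,Rm=C; q=(np.atleast_2d(P)-o)@Rm
    return np.c_[cx+f*q[:,0]/-q[:,2],cy-f*q[:,1]/-q[:,2]]
E
python3 - <<'E'
from h import *
C=cam('top')
for n,p,z in [('die',(285,275),.03),('diebl1',(341,317),.03),('diebl2',(235,310),.03),('post',(380,187),.055),('block',(378,258),.053),('angle',(301,194),.0),('jar',(390,287),.07),('collar',(221,250),.022),('punch',(420,167),.055),('busbar1',(327,161),.008),('busbar2',(380,162),.008),('nest?',(438,222),.02),('railTopR',(457,240),.022),('presscen',(565,210),.34)]:
    print(n,np.round(ray(C,p,z)[0],3))
im=cv2.imread('pics/top0.png')
cv2.imwrite('pics/c1.png',cv2.resize(im[140:320,240:500],(780,540),interpolation=cv2.INTER_CUBIC))
E
```

```text
die [0.45  0.223]
diebl1 [0.338 0.076]
diebl2 [0.359 0.355]
post [ 0.685 -0.037]
block [ 0.49  -0.024]
angle [0.684 0.179]
jar [ 0.412 -0.05 ]
collar [0.521 0.397]
punch [ 0.742 -0.149]
busbar1 [0.779 0.104]
busbar2 [ 0.774 -0.047]
nest? [ 0.594 -0.199]
railTopR [ 0.543 -0.247]
presscen [ 0.544 -0.374]
```

View pics/c1.png

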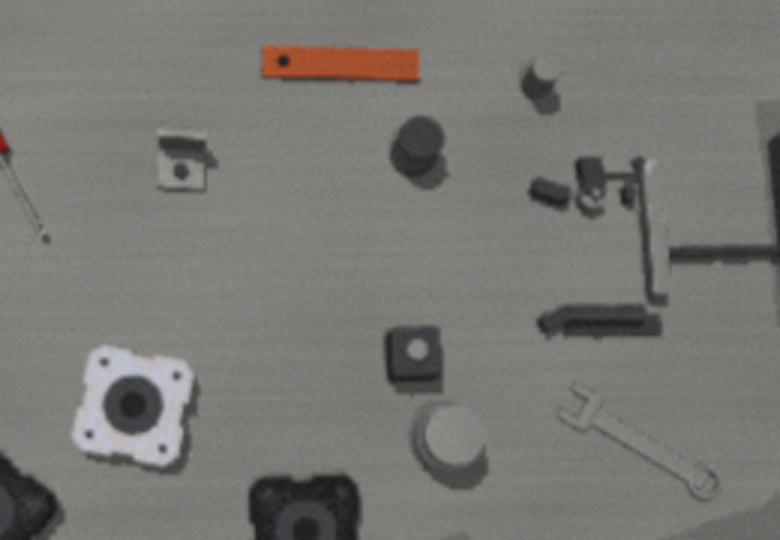

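Emit:
drive_tool(rows=[{"dx": 9,"dy": -2.55,"dz": -1.2,"wz": -12.66,"hand": 35},{"dx": 9,"dy": -2.55,"dz": -1.2,"wz": -12.66,"hand": 35},{"dx": 9,"dy": -2.55,"dz": -1.2,"wz": -12.66,"hand": 35},{"dx": 9,"dy": -2.55,"dz": -1.2,"wz": -12.66,"hand": 35},{"dx": 9,"dy": -2.55,"dz": -1.2,"wz": -12.66,"hand": 35},{"dx": 9,"dy": -2.55,"dz": -1.2,"wz": -12.66,"hand": 35},{"dx": 9,"dy": -2.55,"dz": -1.2,"wz": -12.66,"hand": 35},{"dx": 9,"dy": -2.55,"dz": -1.2,"wz": -12.66,"hand": 35},{"dx": 9,"dy": -2.55,"dz": -1.2,"wz": -12.66,"hand": 35},{"dx": 9,"dy": -2.55,"dz": -1.2,"wz": -12.66,"hand": 35},{"dx": 9,"dy": -2.55,"dz": -1.2,"wz": -12.66,"hand": 35},{"dx": 9,"dy": -2.55,"dz": -1.2,"wz": -12.66,"hand": 35},{"dx": 9,"dy": -2.55,"dz": -1.2,"wz": -12.66,"hand": 35},{"dx": 9,"dy": -2.55,"dz": -1.2,"wz": -12.66,"hand": 35}])

```text
invalid input at $.rows[0]: expected keys dx, dy, dz, wx, wy, wz, hand
```

```bash
cat > snap.py <<'E'
import sys,pickle
from h import *
o=bot.get_obs(); save('wrist',sys.argv[1]+'.png'); pickle.dump({k:np.array(o[k]) for k in('eef_pos','tool_rot')},open(sys.argv[1]+'.pkl','wb'))
C=cam('wrist',o); print(o['clock'],o['eef_pos'].round(4),R.from_quat(o['tool_rot']).as_matrix().round(3).tolist(),o['ft_force'].round(2),o['joint_pos'].round(2))
E
python3 snap.py w1
```

```text
0.4 [ 0.225  -0.4464  0.2422] [[0.893, 0.45, -0.0], [0.45, -0.893, 0.0], [0.0, -0.0, -1.0]] [0.54 0.43 0.53] [-1.1   0.24  0.    1.34  0.    1.57]
```

```bash
sleep 1; ls pics/w1.png
```

```text
pics/w1.png
```

View pics/w1.png

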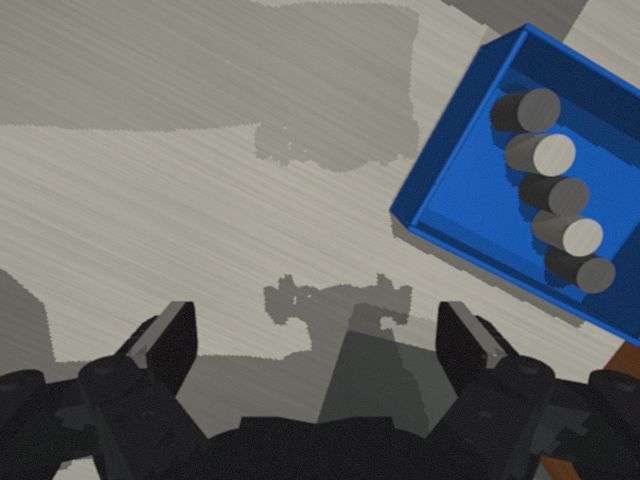

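The view shows the fingers at the bottom of the picture, and image-up is tool +x. Each row needs all seven keys.

Emit:
drive_tool(rows=[{"dx": 8.46,"dy": -1.92,"dz": -2,"wx": 0,"wy": 0,"wz": 5.34,"hand": 35},{"dx": 8.46,"dy": -1.92,"dz": -2,"wx": 0,"wy": 0,"wz": 5.34,"hand": 35},{"dx": 8.46,"dy": -1.92,"dz": -2,"wx": 0,"wy": 0,"wz": 5.34,"hand": 35},{"dx": 8.46,"dy": -1.92,"dz": -2,"wx": 0,"wy": 0,"wz": 5.34,"hand": 35},{"dx": 8.46,"dy": -1.92,"dz": -2,"wx": 0,"wy": 0,"wz": 5.34,"hand": 35},{"dx": 8.46,"dy": -1.92,"dz": -2,"wx": 0,"wy": 0,"wz": 5.34,"hand": 35},{"dx": 8.46,"dy": -1.92,"dz": -2,"wx": 0,"wy": 0,"wz": 5.34,"hand": 35},{"dx": 8.46,"dy": -1.92,"dz": -2,"wx": 0,"wy": 0,"wz": 5.34,"hand": 35},{"dx": 8.46,"dy": -1.92,"dz": -2,"wx": 0,"wy": 0,"wz": 5.34,"hand": 35},{"dx": 8.46,"dy": -1.92,"dz": -2,"wx": 0,"wy": 0,"wz": 5.34,"hand": 35},{"dx": 8.46,"dy": -1.92,"dz": -2,"wx": 0,"wy": 0,"wz": 5.34,"hand": 35},{"dx": 8.46,"dy": -1.92,"dz": -2,"wx": 0,"wy": 0,"wz": 5.34,"hand": 35},{"dx": 8.46,"dy": -1.92,"dz": -2,"wx": 0,"wy": 0,"wz": 5.34,"hand": 35}])

```text
clock: 1.75
eef_pos: [0.5585, -0.1714, 0.3421]
tool_rot: [1.0, -0.0, -0.0, 0.0]
ft_force: [-0.3, -0.2, 0.1]
grip_width: 0.0353
grasp_force: 0.0
```

```bash
python3 snap.py w2
```

```text
1.75 [ 0.5585 -0.1714  0.3421] [[1.0, -0.001, -0.001], [-0.001, -1.0, -0.0], [-0.001, 0.0, -1.0]] [-0.29 -0.18  0.13] [-0.3   0.41  0.5   1.66 -0.    2.84]
```

View pics/w2.png

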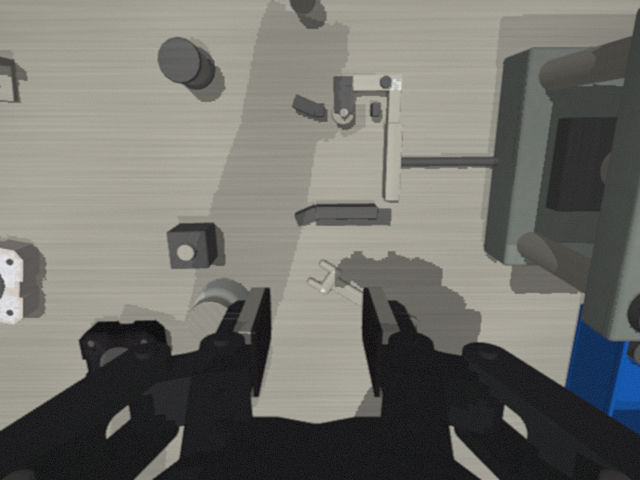

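The wrist view shows the post (180,60), block (190,245), stop bar (392,140), lower rail (345,212) and roller (343,117). I'll zoom in on the nest.

```bash
python3 - <<'E'
from h import *
im=cv2.imread('pics/w2.png')
c=cv2.resize(im[65:235,270:420],(750,850),interpolation=cv2.INTER_CUBIC)
c=cv2.convertScaleAbs(c,alpha=1.4,beta=20)
c=cv2.resize(im[70:230,280:410],(4*130+130,4*160-40),interpolation=cv2.INTER_CUBIC)  # x5 , x3.75
c=cv2.resize(im[75:225,285:405],(480,600),interpolation=cv2.INTER_CUBIC)
c=cv2.convertScaleAbs(c,alpha=1.6,beta=20)
for k in range(0,120,20): cv2.putText(c,str(285+k),(k*4,10),0,.35,(0,0,255)); cv2.line(c,(k*4,12),(k*4,18),(0,0,255))
for k in range(0,150,20): cv2.putText(c,str(75+k),(0,k*4+4),0,.35,(0,0,255))
cv2.imwrite('pics/c2.png',c)
E
```

```text
(no output)
```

View pics/c2.png

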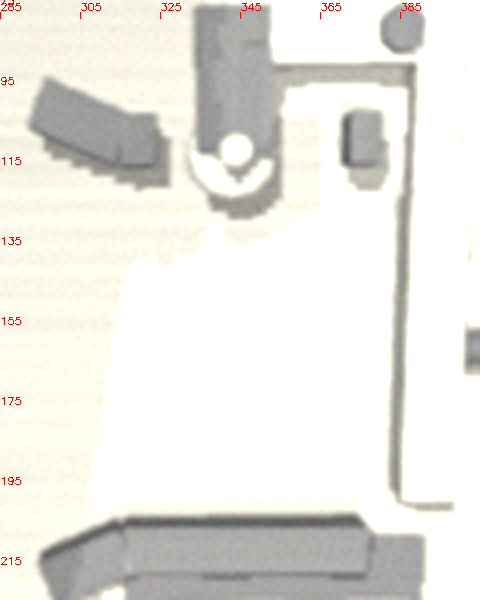

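```bash
python3 - <<'E'
from h import *
import pickle
C=cam('wrist',pickle.load(open('w2.pkl','rb')))
g=lambda x,y:(285+x/4,75+y/4)
for n,p,z in [('lowL top',g(130,527),.022),('lowR top',g(367,527),.022),('lowL foot',g(122,519),0),('lowR foot',g(358,516),0),('upL kink top',g(120,166),.022),('upL end top',g(155,166),.022),('upR l',g(350,165),.022),('upR r',g(380,165),.022),('flare up',g(33,130),.022),('flare low foot',g(40,556),0),
 ('stop top up',g(413,80),.026),('stop top low',g(400,495),.026),('stop foot up',g(404,90),0.),('stop foot low',g(391,480),0.),('roller axis',g(236,150),.03),('roller tip',g(236,195),.02),
 ('post top',(180,60),.055),('block bolt',(187,253),.053),('rod 1',(402,161),.013),('rod2',(495,161),.013)]:
    print(n,ray(C,p,z)[0].round(4))
im=bot.camera('wrist')
for t in ['post','block','die']:
    r=bot.outline_of('wrist',t)
    for q in r[:2]:
        m=q['region'].astype(np.uint8)
        print(t,round(q['score'],2),np.round(q['extent'],1), cv2.boundingRect(m))
E
```

```text
lowL top [ 0.5396 -0.1731]
lowR top [ 0.5396 -0.2408]
lowL foot [ 0.5379 -0.1708]
lowR foot [ 0.5387 -0.2414]
upL kink top [ 0.6382 -0.1704]
upL end top [ 0.6382 -0.1798]
upR l [ 0.6385 -0.2323]
upR r [ 0.6385 -0.2404]
flare up [ 0.6475 -0.1471]
flare low foot [ 0.5266 -0.1461]
stop top up [ 0.6597 -0.2476]
stop top low [ 0.5495 -0.2491]
stop foot up [ 0.6591 -0.2496]
stop foot low [ 0.5496 -0.2508]
roller axis [ 0.642 -0.201]
roller tip [ 0.6307 -0.2019]
post top [ 0.6894 -0.0404]
block bolt [ 0.4941 -0.0297]
rod 1 [ 0.5903 -0.2687]
rod2 [ 0.5903 -0.3739]
post 0.81 [186.8  63.1  56.7  51.7] (158, 36, 57, 54)
post 0.55 [217.6 310.7  60.3  63.6] (188, 278, 59, 63)
block 0.96 [192.  245.6  48.8  43.2] (167, 222, 51, 47)
die 0.81 [ 21.9 281.7  43.7  80.2] (0, 240, 41, 85)
die 0.59 [122.7 343.   87.8  55.3] (79, 319, 88, 55)
```

Emit:
drive_tool(rows=[{"dx": -3.17,"dy": -7.83,"dz": 0.84,"wx": 0,"wy": 0,"wz": -30,"hand": 35},{"dx": -3.17,"dy": -7.83,"dz": 0.84,"wx": 0,"wy": 0,"wz": -30,"hand": 35},{"dx": -3.17,"dy": -7.83,"dz": 0.84,"wx": 0,"wy": 0,"wz": -30,"hand": 35},{"dx": -3.17,"dy": -7.83,"dz": 0.84,"wx": 0,"wy": 0,"wz": -30,"hand": 35},{"dx": -3.17,"dy": -7.83,"dz": 0.84,"wx": 0,"wy": 0,"wz": -30,"hand": 35},{"dx": -3.17,"dy": -7.83,"dz": 0.84,"wx": 0,"wy": 0,"wz": -30,"hand": 35},{"dx": -3.17,"dy": -7.83,"dz": 0.84,"wx": 0,"wy": 0,"wz": -30,"hand": 35},{"dx": -3.17,"dy": -7.83,"dz": 0.84,"wx": 0,"wy": 0,"wz": -30,"hand": 35},{"dx": -3.17,"dy": -7.83,"dz": 0.84,"wx": 0,"wy": 0,"wz": -30,"hand": 35},{"dx": -3.17,"dy": -7.83,"dz": 0.84,"wx": 0,"wy": 0,"wz": -30,"hand": 35},{"dx": -3.17,"dy": -7.83,"dz": 0.84,"wx": 0,"wy": 0,"wz": -30,"hand": 35},{"dx": -3.17,"dy": -7.83,"dz": 0.84,"wx": 0,"wy": 0,"wz": -30,"hand": 35},{"dx": -3.17,"dy": -7.83,"dz": 0.84,"wx": 0,"wy": 0,"wz": -30,"hand": 35},{"dx": -3.17,"dy": -7.83,"dz": 0.84,"wx": 0,"wy": 0,"wz": -30,"hand": 35},{"dx": -3.17,"dy": -7.83,"dz": 0.84,"wx": 0,"wy": 0,"wz": -30,"hand": 35},{"dx": -3.17,"dy": -7.83,"dz": 0.84,"wx": 0,"wy": 0,"wz": -30,"hand": 35},{"dx": -3.17,"dy": -7.83,"dz": 0.84,"wx": 0,"wy": 0,"wz": -30,"hand": 35},{"dx": -3.17,"dy": -7.83,"dz": 0.84,"wx": 0,"wy": 0,"wz": -30,"hand": 35}])

```text
clock: 3.8
eef_pos: [0.4007, 0.2205, 0.3005]
tool_rot: [0.257, 0.966, 0.0, 0.0]
ft_force: [-0.3, 0.1, -0.5]
grip_width: 0.0351
grasp_force: 0.0
```

Emit:
drive_tool(rows=[{"dx": 0,"dy": 0,"dz": 0,"wx": 0,"wy": 0,"wz": -30,"hand": 35},{"dx": 0,"dy": 0,"dz": 0,"wx": 0,"wy": 0,"wz": -30,"hand": 35},{"dx": 0,"dy": 0,"dz": 0,"wx": 0,"wy": 0,"wz": -30,"hand": 35},{"dx": 0,"dy": 0,"dz": 0,"wx": 0,"wy": 0,"wz": -30,"hand": 35},{"dx": 0,"dy": 0,"dz": 0,"wx": 0,"wy": 0,"wz": -30,"hand": 35},{"dx": 0,"dy": 0,"dz": 0,"wx": 0,"wy": 0,"wz": -30,"hand": 35},{"dx": 0,"dy": 0,"dz": 0,"wx": 0,"wy": 0,"wz": -30,"hand": 35},{"dx": 0,"dy": 0,"dz": 0,"wx": 0,"wy": 0,"wz": -30,"hand": 35},{"dx": 0,"dy": 0,"dz": 0,"wx": 0,"wy": 0,"wz": -30,"hand": 35},{"dx": 0,"dy": 0,"dz": 0,"wx": 0,"wy": 0,"wz": -30,"hand": 35},{"dx": 0,"dy": 0,"dz": 0,"wx": 0,"wy": 0,"wz": -30,"hand": 35},{"dx": 0,"dy": 0,"dz": 0,"wx": 0,"wy": 0,"wz": -30,"hand": 35},{"dx": 0,"dy": 0,"dz": 0,"wx": 0,"wy": 0,"wz": -30,"hand": 35},{"dx": 0,"dy": 0,"dz": 0,"wx": 0,"wy": 0,"wz": -30,"hand": 35},{"dx": 0,"dy": 0,"dz": 0,"wx": 0,"wy": 0,"wz": -30,"hand": 35},{"dx": 0,"dy": 0,"dz": 0,"wx": 0,"wy": 0,"wz": -30,"hand": 35},{"dx": 0,"dy": 0,"dz": 0,"wx": 0,"wy": 0,"wz": -30,"hand": 35},{"dx": 0,"dy": 0,"dz": 0,"wx": 0,"wy": 0,"wz": -30,"hand": 35}])

```text
clock: 5.6
eef_pos: [0.4007, 0.2205, 0.3005]
tool_rot: [0.867, -0.498, 0.0, -0.0]
ft_force: [-0.9, -0.3, 1.0]
grip_width: 0.0349
grasp_force: 0.0
```

Emit:
drive_tool(rows=[{"dx": 0,"dy": 0,"dz": 0,"wx": 0,"wy": 0,"wz": -12,"hand": 35},{"dx": 0,"dy": 0,"dz": 0,"wx": 0,"wy": 0,"wz": -12,"hand": 35},{"dx": 0,"dy": 0,"dz": 0,"wx": 0,"wy": 0,"wz": -12,"hand": 35},{"dx": 0,"dy": 0,"dz": 0,"wx": 0,"wy": 0,"wz": -12,"hand": 35},{"dx": 0,"dy": 0,"dz": 0,"wx": 0,"wy": 0,"wz": -12,"hand": 35},{"dx": 0,"dy": 0,"dz": 0,"wx": 0,"wy": 0,"wz": -12,"hand": 35},{"dx": 0,"dy": 0,"dz": 0,"wx": 0,"wy": 0,"wz": -12,"hand": 35},{"dx": 0,"dy": 0,"dz": 0,"wx": 0,"wy": 0,"wz": -12,"hand": 35},{"dx": 0,"dy": 0,"dz": 0,"wx": 0,"wy": 0,"wz": -12,"hand": 35}])

```text
clock: 6.5
eef_pos: [0.4008, 0.2207, 0.3005]
tool_rot: [1.0, -0.001, 0.0, -0.0]
ft_force: [-0.5, 0.0, -0.3]
grip_width: 0.035
grasp_force: 0.0
```

```bash
cat > plate.py <<'E'
# aluminium plate pose: bright region in wrist picture, top face at z=0.03
import sys,pickle
from h import *
C=cam('wrist',pickle.load(open(sys.argv[1]+'.pkl','rb')))
im=cv2.imread('pics/'+sys.argv[1]+'.png'); hsv=cv2.cvtColor(im,cv2.COLOR_BGR2HSV)
rs=bot.outline_of('wrist','die')
for q in rs:
    m=q['region']; c=cv2.findContours(m.astype(np.uint8),0,2)[0]; c=max(c,key=cv2.contourArea)
    P=ray(C,c[:,0,:],.03)*1000
    r=cv2.minAreaRect(P.astype(np.float32)); print(round(q['score'],2),np.round(q['extent']),'V',round(np.median(hsv[...,2][m])),'rect',np.round(r[0],1),np.round(r[1],1),round(r[2],2))
E
python3 snap.py w3; python3 plate.py w3
```

```text
6.5 [0.4008 0.2207 0.3005] [[1.0, -0.003, 0.0], [-0.003, -1.0, 0.0], [0.0, -0.0, -1.0]] [-0.51  0.04 -0.26] [ 0.5   0.14  0.03  1.46 -0.   -2.64]
0.75 [314. 145. 112. 110.] V 219 rect [450.6 225. ] [96.9 96.9] 78.59
0.72 [453. 252. 101.  95.] V 40 rect [341.3  77.1] [101.6 102.2] 1.66
0.56 [188. 235. 124. 112.] V 46 rect [361.2 353.4] [ 95.8 104. ] 52.63
```

View pics/w3.png

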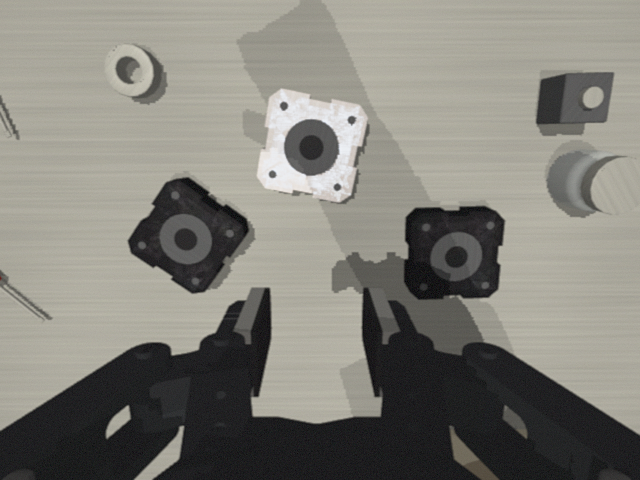

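The aluminium plate is at (313,145), world (0.451, 0.225), yaw −11.4°. The black look-alikes at (188,235) and (455,252) leave room behind it, so I'll descend there.

Emit:
drive_tool(rows=[{"dx": -0.48,"dy": -0.39,"dz": 1,"wx": 0,"wy": 0,"wz": 2.28,"hand": 35},{"dx": -0.48,"dy": -0.39,"dz": 2,"wx": 0,"wy": 0,"wz": 2.28,"hand": 35},{"dx": -0.48,"dy": -0.39,"dz": 3,"wx": 0,"wy": 0,"wz": 2.28,"hand": 35},{"dx": -0.48,"dy": -0.39,"dz": 4,"wx": 0,"wy": 0,"wz": 2.28,"hand": 35},{"dx": -0.48,"dy": -0.39,"dz": 4.8,"wx": 0,"wy": 0,"wz": 2.28,"hand": 35},{"dx": -0.48,"dy": -0.39,"dz": 5.4,"wx": 0,"wy": 0,"wz": 2.28,"hand": 35},{"dx": -0.48,"dy": -0.39,"dz": 5.69,"wx": 0,"wy": 0,"wz": 2.28,"hand": 35},{"dx": -0.48,"dy": -0.39,"dz": 5.69,"wx": 0,"wy": 0,"wz": 2.28,"hand": 35},{"dx": -0.48,"dy": -0.39,"dz": 5.69,"wx": 0,"wy": 0,"wz": 2.28,"hand": 35}])

```text
clock: 7.5
eef_pos: [0.377, 0.2406, 0.0161]
tool_rot: [0.995, -0.099, -0.0, -0.0]
ft_force: [-0.1, 0.2, 0.7]
grip_width: 0.0353
grasp_force: 0.0
```

```bash
python3 snap.py w4
```

```text
7.5 [0.377  0.2406 0.0161] [[0.98, -0.198, -0.0], [-0.198, -0.98, 0.0], [-0.0, -0.0, -1.0]] [-0.09  0.15  0.69] [ 0.57  0.38 -0.47  0.72  0.   -2.37]
```

Emit:
drive_tool(rows=[{"dx": 0.1,"dy": 0,"dz": 0,"wx": 0,"wy": 0,"wz": 0,"hand": 35},{"dx": 0.2,"dy": 0,"dz": 0,"wx": 0,"wy": 0,"wz": 0,"hand": 35},{"dx": 0.3,"dy": 0,"dz": 0,"wx": 0,"wy": 0,"wz": 0,"hand": 35},{"dx": 0.4,"dy": 0,"dz": 0,"wx": 0,"wy": 0,"wz": -0.05,"hand": 35},{"dx": 0.56,"dy": 0,"dz": 0,"wx": 0,"wy": 0,"wz": -0.2,"hand": 35},{"dx": 0.76,"dy": -0.007,"dz": 0,"wx": 0,"wy": 0,"wz": -0.38,"hand": 35},{"dx": 0.96,"dy": -0.015,"dz": 0,"wx": 0,"wy": 0,"wz": -0.55,"hand": 35},{"dx": 1.16,"dy": -0.026,"dz": 0,"wx": 0,"wy": 0,"wz": -0.72,"hand": 35},{"dx": 1.36,"dy": -0.04,"dz": 0,"wx": 0,"wy": 0,"wz": -0.89,"hand": 35},{"dx": 1.46,"dy": -0.047,"dz": 0,"wx": 0,"wy": 0,"wz": -0.97,"hand": 35}])

```text
clock: 8.55
eef_pos: [0.4484, 0.2279, 0.0156]
tool_rot: [0.998, -0.057, -0.001, 0.0]
ft_force: [-5.3, 0.8, 4.3]
grip_width: 0.035
grasp_force: 2.8
```

```bash
python3 snap.py w5; python3 plate.py w5
```

```text
8.55 [0.4484 0.2279 0.0156] [[0.994, -0.113, -0.002], [-0.113, -0.994, -0.0], [-0.002, 0.001, -1.0]] [-5.26  0.79  4.34] [ 0.47  0.47 -0.32  0.79  0.   -2.56]
0.77 [619. 416.  37.  31.] V 22 rect [409.1 124.4] [17.5  8.8] 51.59
0.75 [ 86. 440. 172.  79.] V 22 rect [434.6 334.7] [ 8.2 17.9] 26.63
0.58 [319. 155. 367. 309.] V 206 rect [502.8 221.5] [95.7 87.9] 83.54
```

View pics/w5.png

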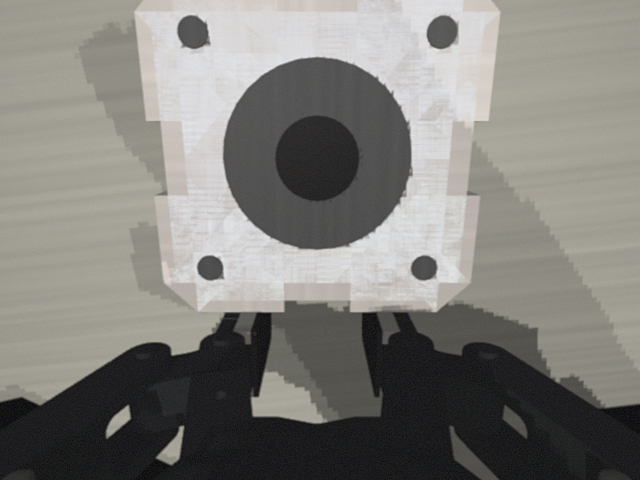

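The plate sits flush on both fingers and centred, with its hole at (317,157) and near edge at row 311. I'll compute its offset from the tool.

```bash
python3 - <<'E'
from h import *
import pickle
o=pickle.load(open('w5.pkl','rb')); C=cam('wrist',o)
Rm=R.from_quat(o['tool_rot']).as_matrix()[:2,:2]
for p in [(317,157),(317,152),(317,311),(155,120),(490,120)]:
    w=ray(C,p,.03)[0]; print(p,w.round(4),((w-o['eef_pos'][:2])@Rm).round(4))
E
```

```text
(317, 157) [0.5068 0.2211] [0.0588 0.0002]
(317, 152) [0.5082 0.2209] [0.0602 0.0002]
(317, 311) [0.4592 0.2265] [0.0109 0.0002]
(155, 120) [0.522  0.2648] [ 0.0689 -0.0449]
(490, 120) [0.5114 0.1721] [0.069  0.0484]
```

Emit:
drive_tool(rows=[{"dx": 0.16,"dy": -0.001,"dz": 0,"wx": 0,"wy": 0,"wz": -0.13,"hand": 35},{"dx": 0.36,"dy": -0.005,"dz": 0,"wx": 0,"wy": 0,"wz": -0.3,"hand": 35},{"dx": 0.56,"dy": -0.011,"dz": 0,"wx": 0,"wy": 0,"wz": -0.46,"hand": 35},{"dx": 0.76,"dy": -0.021,"dz": 0,"wx": 0,"wy": 0,"wz": -0.63,"hand": 35},{"dx": 0.96,"dy": -0.033,"dz": 0,"wx": 0,"wy": 0,"wz": -0.8,"hand": 35},{"dx": 1.16,"dy": -0.049,"dz": 0,"wx": 0,"wy": 0,"wz": -0.96,"hand": 35},{"dx": 1.36,"dy": -0.067,"dz": 0,"wx": 0,"wy": 0,"wz": -1.13,"hand": 35},{"dx": 1.52,"dy": -0.084,"dz": 0,"wx": 0,"wy": 0,"wz": -1.26,"hand": 35},{"dx": 1.6,"dy": -0.093,"dz": 0,"wx": 0,"wy": 0,"wz": -1.33,"hand": 35},{"dx": 1.64,"dy": -0.097,"dz": 0,"wx": 0,"wy": 0,"wz": -1.36,"hand": 35},{"dx": 1.64,"dy": -0.097,"dz": 0,"wx": 0,"wy": 0,"wz": -1.36,"hand": 35},{"dx": 1.64,"dy": -0.097,"dz": 0,"wx": 0,"wy": 0,"wz": -1.36,"hand": 35}])

```text
clock: 9.85
eef_pos: [0.5311, 0.224, 0.016]
tool_rot: [1.0, 0.003, 0.0, -0.0]
ft_force: [-1.7, -0.0, -0.9]
grip_width: 0.0354
grasp_force: 0.5
```

Emit:
drive_tool(rows=[{"dx": -0.3,"dy": 0,"dz": 0,"wx": 0,"wy": 0,"wz": 0,"hand": 35},{"dx": -0.6,"dy": 0,"dz": -0.2,"wx": 0,"wy": 0,"wz": 0,"hand": 35},{"dx": -0.6,"dy": 0,"dz": -1,"wx": 0,"wy": 0,"wz": 0,"hand": 35},{"dx": -0.6,"dy": 0,"dz": -2,"wx": 0,"wy": 0,"wz": 0,"hand": 35},{"dx": -0.3,"dy": -0.2,"dz": -3,"wx": 0,"wy": 0,"wz": 1.5,"hand": 35},{"dx": 0,"dy": -0.4,"dz": -4,"wx": 0,"wy": 0,"wz": 3,"hand": 35},{"dx": 0.4,"dy": -0.6,"dz": -5,"wx": 0,"wy": 0,"wz": 4.5,"hand": 35},{"dx": 0.8,"dy": -0.8,"dz": -5.5,"wx": 0,"wy": 0,"wz": 6,"hand": 35},{"dx": 1.2,"dy": -0.8,"dz": -5.5,"wx": 0,"wy": 0,"wz": 9,"hand": 35},{"dx": 1.2,"dy": -0.8,"dz": -5.5,"wx": 0,"wy": 0,"wz": 12,"hand": 35},{"dx": 1.2,"dy": -0.8,"dz": -5.5,"wx": 0,"wy": 0,"wz": 18,"hand": 35},{"dx": 1.2,"dy": -0.8,"dz": -5.5,"wx": 0,"wy": 0,"wz": 18,"hand": 35},{"dx": 1.2,"dy": -0.8,"dz": -5.5,"wx": 0,"wy": 0,"wz": 18,"hand": 35},{"dx": 1.2,"dy": -0.8,"dz": -5.5,"wx": 0,"wy": 0,"wz": 18,"hand": 35},{"dx": 1.2,"dy": -0.8,"dz": -5.5,"wx": 0,"wy": 0,"wz": 18,"hand": 35},{"dx": 1.2,"dy": -0.8,"dz": -5.5,"wx": 0,"wy": 0,"wz": 18,"hand": 35}])

```text
clock: 11.45
eef_pos: [0.5911, 0.2644, 0.2915]
tool_rot: [0.709, -0.705, 0.001, -0.001]
ft_force: [0.4, 0.3, 0.3]
grip_width: 0.035
grasp_force: 0.0
```

```bash
python3 snap.py w6; python3 plate.py w6
```

```text
11.45 [0.5911 0.2644 0.2915] [[0.006, -1.0, 0.002], [-1.0, -0.006, 0.001], [-0.001, -0.002, -1.0]] [0.45 0.32 0.27] [ 0.42  0.55  0.58  1.61 -0.   -1.16]
0.97 [535. 284. 135. 113.] V 38 rect [364.7 351.5] [ 96.7 114.6] 52.4
0.89 [586.  24. 104.  48.] V 23 rect [351.6 107.1] [96.8 40. ] 0.32
0.83 [320. 156. 104.  98.] V 203 rect [588.9 223.4] [96.6 94.4] 0.37
```

View pics/w6.png

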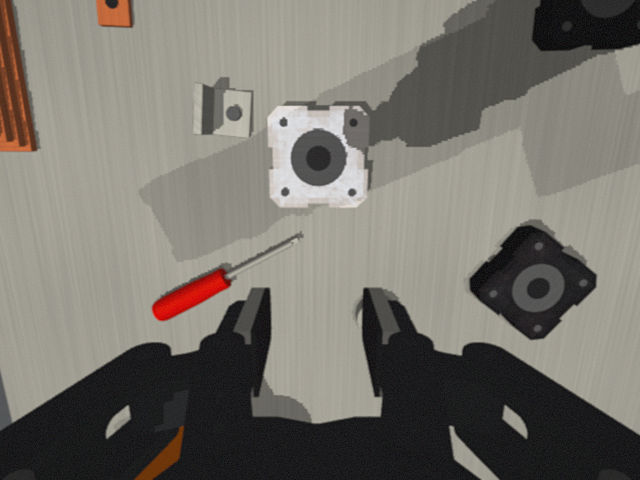

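The plate is now at (319,156), world (0.589, 0.223), yaw 0.4°. The large screwdriver's tip is at (300,235), just behind the push side, so I'll check the finger room.

```bash
python3 - <<'E'
from h import *
import pickle
o=pickle.load(open('w6.pkl','rb')); C=cam('wrist',o)
for z in (0,.01):
  for p in [(302,235),(297,241),(280,248),(262,258)]: print(z,p,ray(C,p,z)[0].round(4))
for p in [(285,208),(350,208)]: print(p,ray(C,p,.03)[0].round(4))
E
```

```text
0 (302, 235) [0.6063 0.3084]
0 (297, 241) [0.6118 0.3152]
0 (280, 248) [0.6306 0.3233]
0 (262, 258) [0.6507 0.335 ]
0.01 (302, 235) [0.6059 0.3058]
0.01 (297, 241) [0.6113 0.3124]
0.01 (280, 248) [0.6296 0.3204]
0.01 (262, 258) [0.6493 0.3318]
(285, 208) [0.622  0.2729]
(350, 208) [0.5574 0.2724]
```

Emit:
drive_tool(rows=[{"dx": -0.43,"dy": 0.05,"dz": 1,"wx": 0,"wy": 0,"wz": 0,"hand": 35},{"dx": -0.43,"dy": 0.05,"dz": 2,"wx": 0,"wy": 0,"wz": 0,"hand": 35},{"dx": -0.43,"dy": 0.05,"dz": 3,"wx": 0,"wy": 0,"wz": 0,"hand": 35},{"dx": -0.43,"dy": 0.05,"dz": 4,"wx": 0,"wy": 0,"wz": 0,"hand": 35},{"dx": -0.43,"dy": 0.05,"dz": 4.4,"wx": 0,"wy": 0,"wz": 0,"hand": 35},{"dx": -0.43,"dy": 0.05,"dz": 4.6,"wx": 0,"wy": 0,"wz": 0,"hand": 35},{"dx": -0.43,"dy": 0.05,"dz": 4.6,"wx": 0,"wy": 0,"wz": 0,"hand": 35},{"dx": -0.43,"dy": 0.05,"dz": 5,"wx": 0,"wy": 0,"wz": 0,"hand": 35},{"dx": -0.43,"dy": 0.05,"dz": 5.4,"wx": 0,"wy": 0,"wz": 0,"hand": 35},{"dx": -0.43,"dy": 0.05,"dz": 5.51,"wx": 0,"wy": 0,"wz": 0,"hand": 35},{"dx": -0.43,"dy": 0.05,"dz": 5.51,"wx": 0,"wy": 0,"wz": 0,"hand": 35}])

```text
clock: 12.65
eef_pos: [0.5886, 0.286, 0.0164]
tool_rot: [0.709, -0.705, 0.0, -0.001]
ft_force: [0.1, 0.9, 0.0]
grip_width: 0.0351
grasp_force: 0.0
```

Emit:
drive_tool(rows=[{"dx": 0.08,"dy": 0,"dz": 0,"wx": 0,"wy": 0,"wz": 0,"hand": 35},{"dx": 0.2,"dy": 0.001,"dz": 0,"wx": 0,"wy": 0,"wz": 0,"hand": 35},{"dx": 0.4,"dy": 0.002,"dz": 0,"wx": 0,"wy": 0,"wz": 0,"hand": 35},{"dx": 0.64,"dy": 0.004,"dz": 0,"wx": 0,"wy": 0,"wz": 0,"hand": 35},{"dx": 0.88,"dy": 0.005,"dz": 0,"wx": 0,"wy": 0,"wz": 0,"hand": 35},{"dx": 1.12,"dy": 0.007,"dz": 0,"wx": 0,"wy": 0,"wz": 0,"hand": 35},{"dx": 1.36,"dy": 0.008,"dz": 0,"wx": 0,"wy": 0,"wz": 0,"hand": 35},{"dx": 1.6,"dy": 0.01,"dz": 0,"wx": 0,"wy": 0,"wz": 0,"hand": 35},{"dx": 1.88,"dy": 0.011,"dz": 0,"wx": 0,"wy": 0,"wz": 0,"hand": 35},{"dx": 2.16,"dy": 0.013,"dz": 0,"wx": 0,"wy": 0,"wz": 0,"hand": 35},{"dx": 2.44,"dy": 0.015,"dz": 0,"wx": 0,"wy": 0,"wz": 0,"hand": 35},{"dx": 2.72,"dy": 0.016,"dz": 0,"wx": 0,"wy": 0,"wz": 0,"hand": 35},{"dx": 3.0,"dy": 0.018,"dz": 0,"wx": 0,"wy": 0,"wz": 0,"hand": 35},{"dx": 3.28,"dy": 0.02,"dz": 0,"wx": 0,"wy": 0,"wz": 0,"hand": 35},{"dx": 3.56,"dy": 0.021,"dz": 0,"wx": 0,"wy": 0,"wz": 0,"hand": 35},{"dx": 3.84,"dy": 0.023,"dz": 0,"wx": 0,"wy": 0,"wz": 0,"hand": 35},{"dx": 4.12,"dy": 0.025,"dz": 0,"wx": 0,"wy": 0,"wz": 0,"hand": 35},{"dx": 4.4,"dy": 0.026,"dz": 0,"wx": 0,"wy": 0,"wz": 0,"hand": 35},{"dx": 4.6,"dy": 0.028,"dz": 0,"wx": 0,"wy": 0,"wz": 0,"hand": 35},{"dx": 4.72,"dy": 0.028,"dz": 0,"wx": 0,"wy": 0,"wz": 0,"hand": 35}])

```text
clock: 14.65
eef_pos: [0.5885, 0.0492, 0.0166]
tool_rot: [0.709, -0.705, 0.0, -0.001]
ft_force: [-0.5, 5.3, 4.4]
grip_width: 0.0352
grasp_force: 2.8
```

```bash
cat > edge.py <<'E'
# plate hole/sides relative to tool from a close wrist view
import sys,pickle
from h import *
n=sys.argv[1]; o=pickle.load(open(n+'.pkl','rb')); C=cam('wrist',o); Rm=R.from_quat(o['tool_rot']).as_matrix()[:2,:2]
g=cv2.imread('pics/'+n+'.png',0)
m=cv2.inRange(g,25,95); m[330:]=0   # dark ring
nl,lab,st,ce=cv2.connectedComponentsWithStats(m)
sub=(g>60).astype(np.uint8)
hole=cv2.inRange(g,0,55); nl,lab,st,ce=cv2.connectedComponentsWithStats(hole)
for i in range(1,nl):
    if 300<st[i,4]<9000 and st[i,1]+st[i,3]<330 and .8<st[i,2]/st[i,3]<1.25:
        w=ray(C,ce[i],.03)[0]; print('hole',ce[i].round(1),st[i,2:],'world',w.round(4),'tool',((w-o['eef_pos'][:2])@Rm).round(4))
E
python3 snap.py w7; python3 edge.py w7
```

```text
14.65 [0.5885 0.0492 0.0166] [[0.005, -1.0, 0.002], [-1.0, -0.005, 0.002], [-0.002, -0.002, -1.0]] [-0.5   5.29  4.41] [ 0.08  0.6  -0.07  0.9   0.   -1.49]
hole [317.8 158. ] [  82   84 4127] world [ 0.5876 -0.0098] tool [0.059  0.0011]
hole [420.5 266.6] [ 24  23 432] world [0.5556 0.0231] tool [0.026 0.033]
```

Emit:
drive_tool(rows=[{"dx": 0.16,"dy": 0,"dz": 0,"wx": 0,"wy": 0,"wz": 0,"hand": 35},{"dx": 0.4,"dy": 0,"dz": 0,"wx": 0,"wy": 0,"wz": 0,"hand": 35},{"dx": 0.64,"dy": 0,"dz": 0,"wx": 0,"wy": 0,"wz": 0,"hand": 35},{"dx": 0.88,"dy": 0,"dz": 0,"wx": 0,"wy": 0,"wz": 0,"hand": 35},{"dx": 1.12,"dy": 0,"dz": 0,"wx": 0,"wy": 0,"wz": 0,"hand": 35},{"dx": 1.36,"dy": 0,"dz": 0,"wx": 0,"wy": 0,"wz": 0,"hand": 35},{"dx": 1.6,"dy": 0,"dz": 0,"wx": 0,"wy": 0,"wz": 0,"hand": 35},{"dx": 1.76,"dy": 0,"dz": 0,"wx": 0,"wy": 0,"wz": 0,"hand": 35},{"dx": 1.9,"dy": 0,"dz": 0,"wx": 0,"wy": 0,"wz": 0,"hand": 35},{"dx": 2.04,"dy": 0,"dz": 0,"wx": 0,"wy": 0,"wz": 0,"hand": 35}])

```text
clock: 15.7
eef_pos: [0.588, -0.0519, 0.0154]
tool_rot: [0.709, -0.705, -0.001, -0.0]
ft_force: [0.7, 6.1, 3.4]
grip_width: 0.0355
grasp_force: 2.8
```

Emit:
drive_tool(rows=[{"dx": 0.1,"dy": 0,"dz": 0,"wx": 0,"wy": 0,"wz": 0,"hand": 35},{"dx": 0.2,"dy": 0,"dz": 0,"wx": 0,"wy": 0,"wz": 0,"hand": 35},{"dx": 0.3,"dy": 0,"dz": 0,"wx": 0,"wy": 0,"wz": 0,"hand": 35},{"dx": 0.4,"dy": 0,"dz": 0,"wx": 0,"wy": 0,"wz": 0,"hand": 35},{"dx": 0.5,"dy": 0,"dz": 0,"wx": 0,"wy": 0,"wz": 0,"hand": 35}])

```text
clock: 16.2
eef_pos: [0.5882, -0.0767, 0.0154]
tool_rot: [0.709, -0.705, -0.001, -0.0]
ft_force: [-0.5, 5.6, 4.0]
grip_width: 0.0352
grasp_force: 2.9
```

```bash
python3 snap.py w8; python3 edge.py w8
```

```text
16.2 [ 0.5882 -0.0767  0.0154] [[0.006, -1.0, -0.001], [-1.0, -0.006, 0.001], [-0.001, 0.001, -1.0]] [-0.53  5.57  4.02] [-0.13  0.61 -0.06  0.9   0.   -1.71]
hole [317.4 158.3] [  83   85 4342] world [ 0.5875 -0.1357] tool [0.059 0.001]
```

View pics/w8.png

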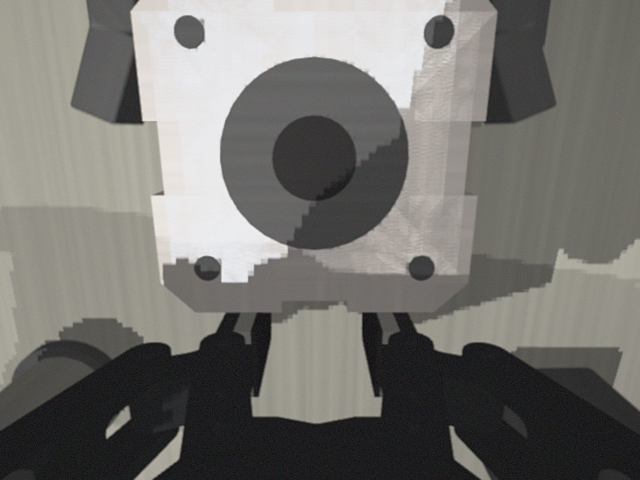

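The plate is squarely between the flared rails. Now I'll push past the roller more slowly.

Emit:
drive_tool(rows=[{"dx": 0.06,"dy": 0,"dz": 0,"wx": 0,"wy": 0,"wz": 0,"hand": 35},{"dx": 0.12,"dy": 0,"dz": 0,"wx": 0,"wy": 0,"wz": 0,"hand": 35},{"dx": 0.18,"dy": 0,"dz": 0,"wx": 0,"wy": 0,"wz": 0,"hand": 35},{"dx": 0.24,"dy": 0,"dz": 0,"wx": 0,"wy": 0,"wz": 0,"hand": 35},{"dx": 0.3,"dy": 0,"dz": 0,"wx": 0,"wy": 0,"wz": 0,"hand": 35},{"dx": 0.36,"dy": 0,"dz": 0,"wx": 0,"wy": 0,"wz": 0,"hand": 35},{"dx": 0.42,"dy": 0,"dz": 0,"wx": 0,"wy": 0,"wz": 0,"hand": 35},{"dx": 0.48,"dy": 0,"dz": 0,"wx": 0,"wy": 0,"wz": 0,"hand": 35},{"dx": 0.54,"dy": 0,"dz": 0,"wx": 0,"wy": 0,"wz": 0,"hand": 35},{"dx": 0.6,"dy": 0,"dz": 0,"wx": 0,"wy": 0,"wz": 0,"hand": 35}])

```text
clock: 17.25
eef_pos: [0.5875, -0.1055, 0.0152]
tool_rot: [0.709, -0.705, -0.002, -0.0]
ft_force: [-0.9, 7.6, 4.8]
grip_width: 0.035
grasp_force: 4.0
```

Emit:
drive_tool(rows=[{"dx": 0.05,"dy": 0,"dz": 0,"wx": 0,"wy": 0,"wz": 0,"hand": 35},{"dx": 0.1,"dy": 0,"dz": 0,"wx": 0,"wy": 0,"wz": 0,"hand": 35},{"dx": 0.15,"dy": 0,"dz": 0,"wx": 0,"wy": 0,"wz": 0,"hand": 35},{"dx": 0.2,"dy": 0,"dz": 0,"wx": 0,"wy": 0,"wz": 0,"hand": 35}])

```text
clock: 17.65
eef_pos: [0.5875, -0.1157, 0.0152]
tool_rot: [0.709, -0.705, -0.002, -0.0]
ft_force: [-2.0, 8.1, 6.0]
grip_width: 0.0348
grasp_force: 3.9
```

```bash
python3 snap.py w9; python3 edge.py w9
```

```text
17.65 [ 0.5875 -0.1157  0.0152] [[0.006, -1.0, -0.002], [-1.0, -0.006, 0.003], [-0.003, 0.002, -1.0]] [-1.98  8.14  5.96] [-0.2   0.62 -0.04  0.91  0.   -1.77]
hole [317.7 158.7] [  83   86 4354] world [ 0.5868 -0.1747] tool [0.0589 0.001 ]
```

Emit:
drive_tool(rows=[{"dx": 0.05,"dy": 0,"dz": 0,"wx": 0,"wy": 0,"wz": 0,"hand": 35},{"dx": 0.1,"dy": 0,"dz": 0,"wx": 0,"wy": 0,"wz": 0,"hand": 35},{"dx": 0.15,"dy": 0,"dz": 0,"wx": 0,"wy": 0,"wz": 0,"hand": 35},{"dx": 0.2,"dy": 0,"dz": 0,"wx": 0,"wy": 0,"wz": 0,"hand": 35},{"dx": 0.24,"dy": 0,"dz": 0,"wx": 0,"wy": 0,"wz": 0,"hand": 35}])

```text
clock: 18.2
eef_pos: [0.5875, -0.1279, 0.0151]
tool_rot: [0.709, -0.705, -0.002, 0.0]
ft_force: [-2.0, 8.4, 6.5]
grip_width: 0.0348
grasp_force: 3.8
```

Emit:
drive_tool(rows=[{"dx": 0.02,"dy": 0,"dz": 0,"wx": 0,"wy": 0,"wz": 0,"hand": 35},{"dx": 0.04,"dy": 0,"dz": 0,"wx": 0,"wy": 0,"wz": 0,"hand": 35},{"dx": 0.06,"dy": 0,"dz": 0,"wx": 0,"wy": 0,"wz": 0,"hand": 35},{"dx": 0.08,"dy": 0,"dz": 0,"wx": 0,"wy": 0,"wz": 0,"hand": 35}])

```text
clock: 18.6
eef_pos: [0.5875, -0.1319, 0.0151]
tool_rot: [0.709, -0.705, -0.002, 0.0]
ft_force: [-2.6, 6.4, 5.1]
grip_width: 0.0353
grasp_force: 3.5
```

Emit:
drive_tool(rows=[{"dx": 0.02,"dy": 0,"dz": 0,"wx": 0,"wy": 0,"wz": 0,"hand": 35},{"dx": 0.04,"dy": 0,"dz": 0,"wx": 0,"wy": 0,"wz": 0,"hand": 35},{"dx": 0.06,"dy": 0,"dz": 0,"wx": 0,"wy": 0,"wz": 0,"hand": 35}])

```text
clock: 18.9
eef_pos: [0.5876, -0.1354, 0.015]
tool_rot: [0.709, -0.705, -0.001, 0.0]
ft_force: [-0.4, 5.4, 4.4]
grip_width: 0.0353
grasp_force: 2.7
```

Emit:
drive_tool(rows=[{"dx": 0.02,"dy": 0,"dz": 0,"wx": 0,"wy": 0,"wz": 0,"hand": 35},{"dx": 0.04,"dy": 0,"dz": 0,"wx": 0,"wy": 0,"wz": 0,"hand": 35}])

```text
clock: 19.1
eef_pos: [0.5879, -0.1378, 0.015]
tool_rot: [0.709, -0.705, -0.001, 0.0]
ft_force: [-0.6, 4.0, 3.5]
grip_width: 0.0352
grasp_force: 2.1
```

Emit:
drive_tool(rows=[{"dx": 0.02,"dy": 0,"dz": 0,"wx": 0,"wy": 0,"wz": 0,"hand": 35},{"dx": 0.03,"dy": 0,"dz": 0,"wx": 0,"wy": 0,"wz": 0,"hand": 35}])

```text
clock: 19.3
eef_pos: [0.5879, -0.1394, 0.015]
tool_rot: [0.709, -0.705, -0.001, 0.0]
ft_force: [-0.9, 6.1, 4.8]
grip_width: 0.0352
grasp_force: 2.9
```

Emit:
drive_tool(rows=[{"dx": 0.01,"dy": 0,"dz": 0,"wx": 0,"wy": 0,"wz": 0,"hand": 35},{"dx": 0.02,"dy": 0,"dz": 0,"wx": 0,"wy": 0,"wz": 0,"hand": 35}])

```text
clock: 19.5
eef_pos: [0.5877, -0.1402, 0.0149]
tool_rot: [0.709, -0.705, -0.001, 0.0]
ft_force: [-1.8, 5.3, 3.0]
grip_width: 0.0349
grasp_force: 2.7
```

Emit:
drive_tool(rows=[{"dx": 0.01,"dy": 0,"dz": 0,"wx": 0,"wy": 0,"wz": 0,"hand": 35},{"dx": 0.02,"dy": 0,"dz": 0,"wx": 0,"wy": 0,"wz": 0,"hand": 35}])

```text
clock: 19.7
eef_pos: [0.5876, -0.1411, 0.0149]
tool_rot: [0.709, -0.705, -0.001, 0.0]
ft_force: [-1.1, 5.6, 4.3]
grip_width: 0.0352
grasp_force: 3.0
```

Emit:
drive_tool(rows=[{"dx": 0.01,"dy": 0,"dz": 0,"wx": 0,"wy": 0,"wz": 0,"hand": 35},{"dx": 0.02,"dy": 0,"dz": 0,"wx": 0,"wy": 0,"wz": 0,"hand": 35}])

```text
clock: 19.9
eef_pos: [0.5876, -0.1413, 0.0149]
tool_rot: [0.709, -0.705, -0.002, -0.0]
ft_force: [-0.7, 9.3, 4.9]
grip_width: 0.0351
grasp_force: 4.4
```

Emit:
drive_tool(rows=[{"dx": 0.01,"dy": 0,"dz": 0,"wx": 0,"wy": 0,"wz": 0,"hand": 35},{"dx": 0.02,"dy": 0,"dz": 0,"wx": 0,"wy": 0,"wz": 0,"hand": 35}])

```text
clock: 20.1
eef_pos: [0.5876, -0.1413, 0.0149]
tool_rot: [0.709, -0.705, -0.003, -0.001]
ft_force: [-2.2, 10.4, 4.5]
grip_width: 0.0349
grasp_force: 5.6
```

Stop met at centre y ≈ −0.200, as expected. Now I'll build up the force.

Emit:
drive_tool(rows=[{"dx": 0.01,"dy": 0,"dz": 0,"wx": 0,"wy": 0,"wz": 0,"hand": 35},{"dx": 0.02,"dy": 0,"dz": 0,"wx": 0,"wy": 0,"wz": 0,"hand": 35}])

```text
clock: 20.3
eef_pos: [0.5876, -0.1414, 0.0149]
tool_rot: [0.71, -0.705, -0.003, -0.001]
ft_force: [-2.2, 13.9, 6.7]
grip_width: 0.0353
grasp_force: 6.8
```

Emit:
drive_tool(rows=[{"dx": 0.01,"dy": 0,"dz": 0,"wx": 0,"wy": 0,"wz": 0,"hand": 35},{"dx": 0.02,"dy": 0,"dz": 0,"wx": 0,"wy": 0,"wz": 0,"hand": 35}])

```text
clock: 20.5
eef_pos: [0.5875, -0.1414, 0.015]
tool_rot: [0.71, -0.704, -0.004, -0.002]
ft_force: [-2.3, 16.0, 7.3]
grip_width: 0.0352
grasp_force: 8.0
```

Emit:
drive_tool(rows=[{"dx": 0.01,"dy": 0,"dz": 0,"wx": 0,"wy": 0,"wz": 0,"hand": 35},{"dx": 0.02,"dy": 0,"dz": 0,"wx": 0,"wy": 0,"wz": 0,"hand": 35},{"dx": 0.02,"dy": 0,"dz": 0,"wx": 0,"wy": 0,"wz": 0,"hand": 35},{"dx": 0.02,"dy": 0,"dz": 0,"wx": 0,"wy": 0,"wz": 0,"hand": 35},{"dx": 0.02,"dy": 0,"dz": 0,"wx": 0,"wy": 0,"wz": 0,"hand": 35},{"dx": 0.02,"dy": 0,"dz": 0,"wx": 0,"wy": 0,"wz": 0,"hand": 35},{"dx": 0.02,"dy": 0,"dz": 0,"wx": 0,"wy": 0,"wz": 0,"hand": 35}])

```text
clock: 21.2
eef_pos: [0.5874, -0.1414, 0.0149]
tool_rot: [0.71, -0.704, -0.005, -0.003]
ft_force: [-2.6, 16.8, 8.3]
grip_width: 0.0349
grasp_force: 8.7
```

Emit:
drive_tool(rows=[{"dx": -0.06,"dy": 0,"dz": 0,"wx": 0,"wy": 0,"wz": 0,"hand": 35},{"dx": -0.12,"dy": 0,"dz": 0,"wx": 0,"wy": 0,"wz": 0,"hand": 35},{"dx": -0.2,"dy": 0,"dz": 0,"wx": 0,"wy": 0,"wz": 0,"hand": 35},{"dx": -0.35,"dy": 0,"dz": 0,"wx": 0,"wy": 0,"wz": 0,"hand": 35},{"dx": -0.6,"dy": 0,"dz": 0,"wx": 0,"wy": 0,"wz": 0,"hand": 35},{"dx": -0.7,"dy": 0,"dz": -0.5,"wx": 0,"wy": 0,"wz": 0,"hand": 35},{"dx": -0.8,"dy": 0,"dz": -1.3,"wx": 0,"wy": 0,"wz": 0,"hand": 35},{"dx": -0.8,"dy": 0,"dz": -2.3,"wx": 0,"wy": 0,"wz": 0,"hand": 35},{"dx": -0.8,"dy": 0,"dz": -3.3,"wx": 0,"wy": 0,"wz": 0,"hand": 35},{"dx": -0.8,"dy": 0,"dz": -4.3,"wx": 0,"wy": 0,"wz": 0,"hand": 35},{"dx": -0.8,"dy": 0,"dz": -5.3,"wx": 0,"wy": 0,"wz": 0,"hand": 35},{"dx": -0.8,"dy": 0,"dz": -5.3,"wx": 0,"wy": 0,"wz": 0,"hand": 35},{"dx": -0.8,"dy": 0,"dz": -5.3,"wx": 0,"wy": 0,"wz": 0,"hand": 35}])

```text
clock: 22.5
eef_pos: [0.5894, -0.1065, 0.2821]
tool_rot: [0.709, -0.705, 0.002, -0.001]
ft_force: [-0.6, -0.7, -1.3]
grip_width: 0.0346
grasp_force: 0.0
```

```bash
python3 snap.py w10; python3 plate.py w10
```

```text
22.5 [ 0.5894 -0.1065  0.2821] [[0.005, -1.0, 0.004], [-1.0, -0.005, -0.001], [0.001, -0.004, -1.0]] [-0.58 -0.68 -1.26] [-0.18  0.43  0.38  1.51 -0.   -1.75]
0.79 [321.  97. 112. 110.] V 224 rect [ 587.3 -200.3] [96.4 95. ] 0.34
0.58 [543. 356. 102.  84.] V 33 rect [333.1  44.9] [ 71.  140.3] 58.03
```

View pics/w10.png

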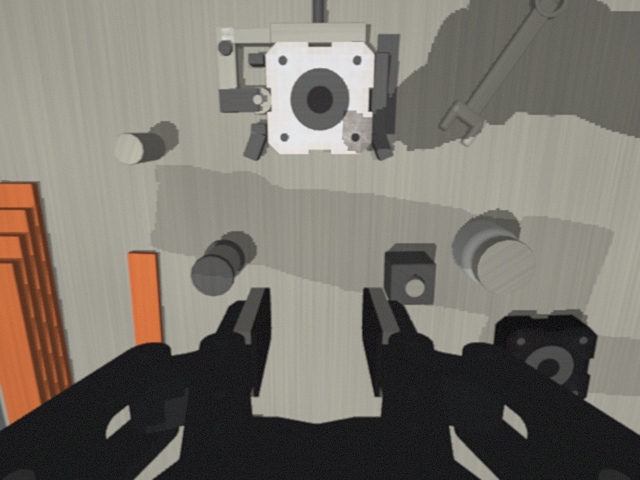

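The plate at (320,98) is against the stop with the roller (262,99) in its notch. The gripper is clear of everything, so I'll hand it in.

```bash
python3 -c "
from workcell import bot
print(bot.job_done())"
```

```text
the job is handed in; nothing more can be done
None
```

I slid the die plate into the nest, pressed it against the stop (about 17 N measured at the wrist), let go and handed the job in at about 22.5 s. The final picture shows it seated with the roller in its notch; no verdict came back.

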